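# Shut and latch the medicine cool box

### The job

The cool box with the delivery is packed: push its lid down until it is fully shut, and only then push the red-handled over-centre catch up and over its dead point so that it snaps down flat on the lid and stays locked. Push with the fingers only, never raise the lid further than it stands open, do not knock or shift the jar, carton and tumbler around the box, and take the hand away at the end.

Things in the scene. Friction and masses are not known exactly. Their poses are not given: they have to be found in the camera images.
- coolbox: Blue medicine cool box, 200 mm (its x, front to back) by 300 mm (its y) by 130 mm high without the lid; heavy, it does not move. Origin: centre of its underside on the table. Its -x side is the front, which carries the steel catch bracket; +z up. It stands turned by up to 0.35 rad either way.
- lid (a joint): Hinge of the white lid, rad. 0 = fully shut, grows as the lid opens; it starts 0.35 to 0.75 open and stops at 1.3. The axis is parallel to the box's y along the back (+x) top edge of the box: 100 mm behind the box's centre, 130 mm above the table. The stiff hinge stays where it is left; at the front edge about 3 N down moves it towards shut.
- lid_front (a point): Middle of the lid's front edge, on the upper face. The lid is a flat white slab, 200 mm front to back, 300 mm wide, 22 mm thick; its underside passes through the hinge axis, so this point is 200 mm from the axis along the lid and 22 mm off its underside. Lid shut: 152 mm above the table. Axes are the lid's: x to the hinge, z out of the upper face.
- catch (a joint): Catch lever hinge, rad. 0 = open (every start): on its stop, leaning 45 degrees from vertical out over the front, away from the lid. Grows as the lever swings up and over to the lid. Dead point 1.13 (20 degrees past vertical). 2.356 = locked, level over the lid. A spring drives it away from the dead point both ways, with 0.5 N m at either end: a level push takes about 7 N at first, then less.
- catch_pivot (a point): Pivot of the catch lever, between the two steel ears at the middle of the box's front: 110 mm in front of the box's centre, 163 mm above the table (11 mm above the shut lid). The pivot axis is parallel to the box's y. Fixed to the box; axes are the box's. The ears are 38 mm wide over all and reach 11 mm above it, 32 mm in front.
- catch_bar (a point): Centre of the lever's red handle bar: a round bar of 18 mm diameter, 62 mm long over its ends, parallel to the box's y, 100 mm from the pivot on a 12 mm steel arm. Open it is 71 mm in front of the pivot and 71 mm above it (234 mm above the table); locked it lies 100 mm behind the pivot, over the lid.
- pills: Amber tablet jar with a white cap, 54 mm diameter, 95 mm tall, loose, standing near the box; to be left alone. Origin: centre of its underside.
- carton: Pink medicine carton, 45 x 75 x 100 mm tall, loose, standing near the box; to be left alone. Origin: centre of its underside.
- tumbler: Open pink drinking tumbler, 76 mm across, 105 mm tall, loose, standing near the box; to be left alone. Origin: centre of its underside.

How it is judged:
On the way, in this order (a step that is already met when the one before it is completed fails the run):
1. the lid is pushed fully shut with the catch still open (value of joint lid below 0.03 rad and value of joint catch below 1 rad), for 0.2 s.
2. the catch has snapped over into its lock on the shut lid (value of joint lid below 0.03 rad and value of joint catch above 2.27 rad), for 0.2 s.
At the end, for the whole second after the job is handed in: The lid is shut (within 0.03 rad), the catch lies locked (past 2.27 rad, at rest), and jar, carton and tumbler stand upright within 30 mm of where they were (all of step 2 and velocity of joint catch below 0.05 rad/s and not (distance of any of pills, carton, tumbler from where it was at the start of the episode above 0.03 m or angle between any of pills, carton, tumbler's own z axis and vertical above 0.35 rad)); the robot touches nothing.
It fails at once if the catch goes past its dead point while the lid is still open (value of joint lid above 0.06 rad and value of joint catch above 1.13 rad).
It fails at once if the lid is raised further than it stood open (past 0.85 rad) (value of joint lid above 0.85 rad).
It fails at once if the amber tablet jar is shifted over 30 mm, lifted or tipped (distance of pills from where it was at the start of the episode above 0.03 m or angle between pills's own z axis and vertical above 0.35 rad).
It fails at once if the pink medicine carton is shifted over 30 mm, lifted or tipped (distance of carton from where it was at the start of the episode above 0.03 m or angle between carton's own z axis and vertical above 0.35 rad).
It fails at once if the pink tumbler is shifted over 30 mm, lifted or tipped (distance of tumbler from where it was at the start of the episode above 0.03 m or angle between tumbler's own z axis and vertical above 0.35 rad).
It also fails if it takes over 48 s, if anything falls off the work surface, if the arm or the gripper's body presses on something with over 40 N, if the wrist force passes 120 N, or if a joint passes its speed limit or range.

### The arm

A 6-joint arm with a two-finger parallel gripper is mounted at the origin on the work surface. World frame = base frame: x ahead of the robot, y to its left, z up, the work surface at z = 0. Lengths are in m, angles in rad, forces in N, time in s.
With the tool pointing down it reaches from about 0.35 to 0.775 m from the base axis. Payload 5.5 kg.
Tool frame: the origin (TCP) lies midway between the tips of the shut fingers; the grasp point (between the pads) lies 19 mm behind it; z points along the fingers, x is the direction in which the jaws open and shut, and the axes are right-handed (so a half turn about z gives the same grasp; the last joint's range is limited). The gripper opens to 85 mm and grips with 20 to 120 N. Pads are 22 mm wide; open, the fingers measure 114 mm over their backs; the gripper's body (76 mm by 85 mm) begins 54 mm behind the grasp point. The pads swing forward as they close: fully open they stand 13 mm farther back than shut.
Start: joints at [1.067, 0.313, 0.046, 1.304, 0, 1.431], TCP at [0.205, 0.537, 0.231] pointing down, gripper open.
Joint ranges: [-2.76, 2.76], [-0.86, 1.69], [-1.03, 1.26], [-2.2, 2.34], [-1.47, 1.5], [-3.14, 3.14]. Speed limits (rad/s): [2.57, 2.57, 3.14, 3.14, 3.14, 3.14].

### API

Orientations are given as a unit quaternion [w, x, y, z].
In Python, from workcell import env gives the robot as it stands.
- The arm moves only by the tool servo_tool, never from a script. Its argument "targets" is a list of rows, each an object with "xyz": the shift along the tool's x, y, z in m, a list of three; "twist": the turn, a rotation vector about the tool's x, y, z in rad, a list of three; "jaw": the opening, from 0 (shut) to 1 (fully open). A call has 1 to 12 rows; each row is the pose to reach, as a shift and turn from the pose commanded when the call began, along the tool's axes at that moment; what a row does not reach only later rows make up. A row lasts 1/12 s, in which the tool goes at most 41.7 mm and 7.16 degrees, less where a joint would pass 70% of its speed; a pose out of reach is approached as far as the arm can. A call with a gripper value outside its range is refused whole. The fingers move at their own pace and stop on an object; "squeeze" is the grip in N (left out, the last holds). Time passes only in rows, so rows that repeat a pose let the fingers close. It gives the time, the measured TCP pose, the force and the opening at its end, in the units of the state.
- env.get_state(): the state, without advancing time (a new reading comes with each control period).
- env.read_camera(name): name is "side" or "top" or "wrist"; returns a dict with "color" (384x512x3 uint8, red, green, blue), "depth" (384x512 float32, m along the optical axis (not along the pixel's ray), 0 where there is no reading), "fx", "fy", "cx", "cy" (pixels), "eye" and "attitude" of the camera in the world. Camera axes: x right, y down, z forward; pixel columns grow to the right and rows downward; lengths in m; the calibration is good to about 2 mm. A picture is of the moment at which its call begins.
- env.hand_in(): hands the job in, once; it reports no verdict.
The state is a dict: "clock": time; "joint_pos": joint angles; "qvel": joint speeds; "tau": joint torques, N m; "tcp_pos": TCP position; "orientation": TCP orientation; "wrist_force": force on the tool from outside, world axes, zero at the start; "ft_torque": the same for the moment, N m; "finger_gap": finger opening in m.
Only numpy, scipy, OpenCV 4.12 (cv2) and the standard library are available. Lean on these libraries where they do the work, as an engineer would, in place of code of your own. Each camera call takes 0.05 s, during which the arm holds its last target. There are 200 camera calls.

## Working session

There is one attempt and no reset: what is moved stays moved. The work goes in short steps, Python scripts to look and compute and a tool call to move; the robot and the scene stay as the last step left them, time stands still between calls to the robot, and variables do not carry over. Pictures are saved under pics/ and viewed, about 8 in all and at most 12, crops included, and the job is handed in when it is done.

Besides the shell and the picture viewer there is one more tool, called after ">>>" by a JSON object that holds its "api" and its "payload". servo_tool: Moves the arm, as the interface text tells. Its arguments: {"type":"object","properties":{"targets":{"type":"array","items":{"type":"object","properties":{"xyz":{"type":"array","items":{"type":"number"}},"twist":{"type":"array","items":{"type":"number"}},"jaw":{"type":"number"}}}},"squeeze":{"type":"number"}},"required":["targets"]}

```bash
mkdir -p pics; cat > h.py <<'E'
from workcell import env
import numpy as np, cv2
from scipy.spatial.transform import Rotation as R
def q(a): return R.from_quat(np.roll(a,-1))
def cam(n):
    c=env.read_camera(n); return c
def cloud(c):
    d=c["depth"]; v,u=np.indices(d.shape)
    p=np.stack([(u-c["cx"])/c["fx"]*d,(v-c["cy"])/c["fy"]*d,d],-1)
    A=np.array(c["attitude"]); Rm=A if A.shape==(3,3) else q(A).as_matrix()
    w=p@Rm.T+np.array(c["eye"]); w[d==0]=np.nan; return w
E
python3 - <<'E'
from h import *
for n in("side","top"):
    c=cam(n); cv2.imwrite(f"pics/{n}0.png",c["color"][:,:,::-1]); np.save(n+"0.npy",cloud(c)); print(n,c["eye"],c["attitude"],c["fx"])
print(env.get_state())
E
```

```text
side [ 0.15575489 -0.45692168  0.76971455] [-0.3767108   0.86728972 -0.29458466  0.13826562] 377.7946656389433
top [0.47198076 0.04926387 1.1857324 ] [ 0.0373041  -0.69911615  0.71321068 -0.03428616] 395.654746090955
{'clock': 0.1, 'joint_pos': array([1.06741106e+00, 3.13934921e-01, 4.50923923e-02, 1.30359046e+00,
       8.05984977e-06, 1.43123653e+00]), 'qvel': array([-0.00012315, -0.00224127,  0.0032336 ,  0.00149008,  0.00037573,
        0.00113109]), 'tau': array([ 2.49117889e-03, -4.81723952e+01,  2.99244332e+01,  1.27756182e-02,
       -1.58110483e-04,  1.04965005e-05]), 'tcp_pos': array([0.20438041, 0.53696888, 0.23049248]), 'orientation': array([ 3.62568177e-04,  8.23362312e-01,  5.67515491e-01, -7.33638800e-04]), 'wrist_force': array([0.08839026, 0.00753322, 0.99077388]), 'ft_torque': array([ 0.00225274, -0.04618162, -0.03396478]), 'finger_gap': 0.08512706871237093}
```

View pics/top0.png

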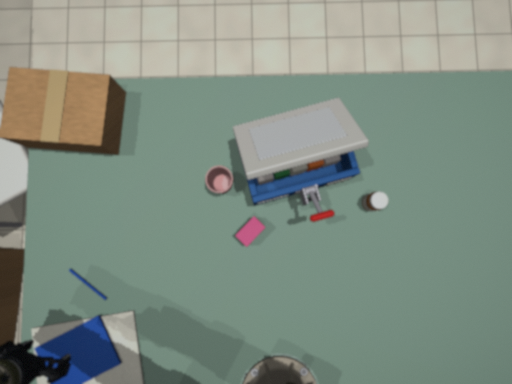

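View pics/side0.png

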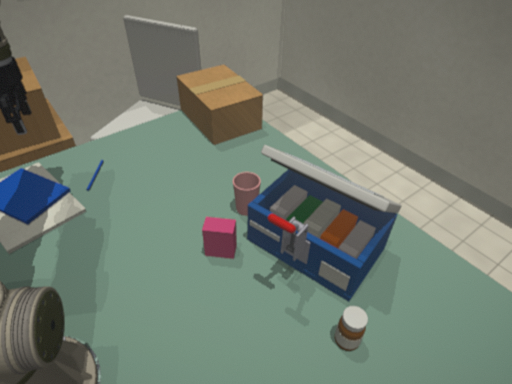

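Top view: the lid stands open, with its front edge from about (245,173) to (365,140). The red bar is at (322,215), the ears at (310,192), tumbler (219,180), carton (250,231) and jar (377,201). The side view agrees: bar at (282,222), jar at (351,328). Next I'll measure.

```bash
python3 - <<'E'
from h import *
W={};I={}
for n in("top","side"):
    W[n]=np.load(n+"0.npy"); im=cv2.imread(f"pics/{n}0.png"); I[n]=cv2.cvtColor(im,cv2.COLOR_BGR2HSV).astype(int)
for n in W:
    w=W[n];h,s,v=np.moveaxis(I[n],-1,0)
    reg=(w[...,0]>.3)&(w[...,0]<.95)&(abs(w[...,1])<.35)
    red=reg&((h<6)|(h>174))&(s>190)&(v>120)&(w[...,2]>.19)
    p=w[red]; print(n,"red",len(p),np.median(p,0),p.min(0),p.max(0))
    if len(p)>5:
        d=np.linalg.svd(p[:,:2]-p[:,:2].mean(0))[2][0]; print(" dir",d)
    lid=reg&(s<60)&(v>110)&(w[...,2]>.16)&(w[...,0]>.45)
    p=w[lid]
    if len(p)>50:
        for _ in range(6):
            c=p.mean(0);nn=np.linalg.svd(p-c,full_matrices=False)[2][2]; nn*=np.sign(nn[2]); r=(p-c)@nn; p=p[abs(r)<max(.004,np.std(r)*1.5)]
        print(" lid",len(p),c,nn,"tilt",np.arccos(nn[2]),"yaw of n xy",np.arctan2(nn[1],nn[0]))
    bl=reg&(h>105)&(h<125)&(s>150)&(w[...,2]>.115)&(w[...,2]<.145)
    p=w[bl]; 
    if len(p)>20:
        r=cv2.minAreaRect(p[:,:2].astype(np.float32)); print(" blue",len(p),np.median(p[:,2]),cv2.boxPoints(r).round(3).tolist())
t=W["top"]
for nm,(u,vv) in dict(pills=(377,201),carton=(250,231),tumbler=(219,180),ear=(311,194)).items(): print(nm,t[vv,u].round(3))
E
```

```text
top red 74 [ 0.50225896 -0.10173771  0.2421563 ] [ 0.49332356 -0.12438713  0.23870342] [ 0.50932176 -0.07838184  0.24674363]
 dir [ 0.2554738  -0.96681598]
 lid 5474 [ 0.69956679 -0.05182653  0.22399359] [0.61184197 0.15709168 0.77522359] tilt 0.683727352049251 yaw of n xy 0.2513233675545555
 blue 852 0.12967532794343894 [[0.5429999828338623, 0.05999999865889549], [0.6169999837875366, -0.2240000069141388], [0.675000011920929, -0.20900000631809235], [0.6000000238418579, 0.07500000298023224]]
side red 163 [ 0.50169564 -0.10679579  0.24075282] [ 0.49183131 -0.13288198  0.23598882] [ 0.51269973 -0.0773267   0.24470352]
 dir [ 0.24722682 -0.96895763]
 lid 784 [ 0.64659297 -0.08084186  0.26393553] [0.44272629 0.11548204 0.88918914] tilt 0.47522643851908947 yaw of n xy 0.25515749724069836
 blue 871 0.12942486517150742 [[0.5429999828338623, 0.05900000035762787], [0.6190000176429749, -0.2290000021457672], [0.7649999856948853, -0.1899999976158142], [0.6880000233650208, 0.09799999743700027]]
pills [ 0.543 -0.279  0.095]
carton [0.467 0.072 0.1  ]
tumbler [0.621 0.165 0.005]
ear [ 0.558 -0.086  0.186]
```

>>> {"api": "servo_tool", "payload": {"targets": [{"xyz": [0,0,-0.04],"twist": [0,0,0],"jaw": 0},{"xyz": [0,0,-0.08],"twist": [0,0,0],"jaw": 0},{"xyz": [0,0,-0.12],"twist": [0,0,0],"jaw": 0},{"xyz": [-0.02,0.03,-0.13],"twist": [0,0,-0.1],"jaw": 0},{"xyz": [-0.04,0.065,-0.13],"twist": [0,0,-0.2],"jaw": 0},{"xyz": [-0.06,0.1,-0.13],"twist": [0,0,-0.3],"jaw": 0},{"xyz": [-0.08,0.13,-0.13],"twist": [0,0,-0.4],"jaw": 0},{"xyz": [-0.1,0.165,-0.13],"twist": [0,0,-0.5],"jaw": 0},{"xyz": [-0.12,0.195,-0.13],"twist": [0,0,-0.6],"jaw": 0},{"xyz": [-0.14,0.23,-0.13],"twist": [0,0,-0.618],"jaw": 0},{"xyz": [-0.16,0.26,-0.13],"twist": [0,0,-0.618],"jaw": 0},{"xyz": [-0.18,0.295,-0.13],"twist": [0,0,-0.618],"jaw": 0}]}}

```text
clock: 1.1
tcp_pos: [0.4164, 0.2626, 0.3612]
orientation: [-0.0, 0.612, 0.791, -0.0]
wrist_force: [1.2, 1.3, 0.5]
finger_gap: -0.0003
```

>>> {"api": "servo_tool", "payload": {"targets": [{"xyz": [-0.037,0.016,0],"twist": [0,0,0],"jaw": 0},{"xyz": [-0.074,0.032,0],"twist": [0,0,0],"jaw": 0},{"xyz": [-0.111,0.048,0],"twist": [0,0,0],"jaw": 0},{"xyz": [-0.148,0.064,0],"twist": [0,0,0],"jaw": 0},{"xyz": [-0.185,0.08,0],"twist": [0,0,0],"jaw": 0},{"xyz": [-0.222,0.096,0],"twist": [0,0,0],"jaw": 0},{"xyz": [-0.259,0.112,0],"twist": [0,0,0],"jaw": 0},{"xyz": [-0.296,0.128,0],"twist": [0,0,0],"jaw": 0},{"xyz": [-0.333,0.144,0],"twist": [0,0,0],"jaw": 0},{"xyz": [-0.36,0.156,0],"twist": [0,0,0],"jaw": 0},{"xyz": [-0.375,0.162,0],"twist": [0,0,0],"jaw": 0},{"xyz": [-0.375,0.162,0],"twist": [0,0,0],"jaw": 0}]}}

```text
clock: 2.1
tcp_pos: [0.6689, -0.0618, 0.3583]
orientation: [-0.001, 0.613, 0.79, -0.001]
wrist_force: [-0.7, -0.2, 0.4]
finger_gap: -0.0001
```

```bash
python3 - <<'E'
from h import *
c=cam("side"); cv2.imwrite("pics/s1.png",c["color"][:,:,::-1])
s=env.get_state(); print(s["tcp_pos"],s["wrist_force"])
E
```

```text
[ 0.66805974 -0.05996937  0.35894729] [-0.0500956   0.00590992  0.46234863]
```

View pics/s1.png

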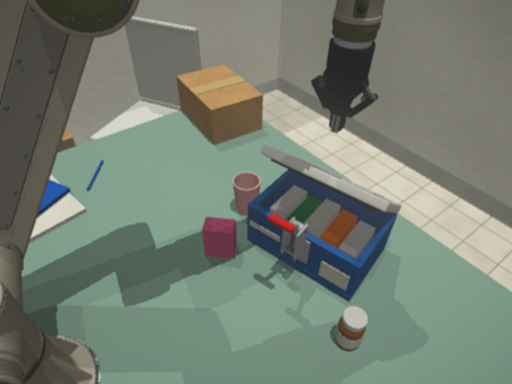

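The shut fingertips (337,128) are above the lid and nothing has been touched. Now I push down.

>>> {"api": "servo_tool", "payload": {"targets": [{"xyz": [0,0,0.025]},{"xyz": [0,0,0.05]},{"xyz": [0,0,0.075]},{"xyz": [0,0,0.09]},{"xyz": [0,0,0.1]},{"xyz": [0,0,0.11]},{"xyz": [0,0,0.12]},{"xyz": [0,0,0.13]},{"xyz": [0,0,0.14]},{"xyz": [0,0,0.15]},{"xyz": [0,0,0.16]},{"xyz": [0,0,0.17]}]}}

```text
schema error: expected keys xyz, twist, jaw
```

>>> {"api": "servo_tool", "payload": {"targets": [{"xyz": [0,0,0.025],"twist": [0,0,0],"jaw": 0},{"xyz": [0,0,0.05],"twist": [0,0,0],"jaw": 0},{"xyz": [0,0,0.075],"twist": [0,0,0],"jaw": 0},{"xyz": [0,0,0.09],"twist": [0,0,0],"jaw": 0},{"xyz": [0,0,0.1],"twist": [0,0,0],"jaw": 0},{"xyz": [0,0,0.11],"twist": [0,0,0],"jaw": 0},{"xyz": [0,0,0.12],"twist": [0,0,0],"jaw": 0},{"xyz": [0,0,0.13],"twist": [0,0,0],"jaw": 0},{"xyz": [0,0,0.14],"twist": [0,0,0],"jaw": 0},{"xyz": [0,0,0.15],"twist": [0,0,0],"jaw": 0},{"xyz": [0,0,0.16],"twist": [0,0,0],"jaw": 0},{"xyz": [0,0,0.17],"twist": [0,0,0],"jaw": 0}]}}

```text
clock: 3.15
tcp_pos: [0.6669, -0.0569, 0.1927]
orientation: [0.001, 0.611, 0.791, 0.0]
wrist_force: [-2.6, -0.8, 6.1]
finger_gap: 0.0001
```

>>> {"api": "servo_tool", "payload": {"targets": [{"xyz": [0,0,0.01],"twist": [0,0,0],"jaw": 0},{"xyz": [0,0,0.018],"twist": [0,0,0],"jaw": 0},{"xyz": [0,0,0.025],"twist": [0,0,0],"jaw": 0},{"xyz": [0,0,0.03],"twist": [0,0,0],"jaw": 0},{"xyz": [0,0,0.034],"twist": [0,0,0],"jaw": 0},{"xyz": [0,0,0.036],"twist": [0,0,0],"jaw": 0},{"xyz": [0,0,0.037],"twist": [0,0,0],"jaw": 0},{"xyz": [0,0,0.038],"twist": [0,0,0],"jaw": 0},{"xyz": [0,0,0.038],"twist": [0,0,0],"jaw": 0}]}}

```text
clock: 3.9
tcp_pos: [0.6674, -0.0576, 0.1534]
orientation: [-0.0, 0.612, 0.791, 0.0]
wrist_force: [-2.5, 1.4, 3.1]
finger_gap: 0.0001
```

>>> {"api": "servo_tool", "payload": {"targets": [{"xyz": [0,0,0.001],"twist": [0,0,0],"jaw": 0},{"xyz": [0,0,0.002],"twist": [0,0,0],"jaw": 0},{"xyz": [0,0,0.003],"twist": [0,0,0],"jaw": 0},{"xyz": [0,0,0.003],"twist": [0,0,0],"jaw": 0},{"xyz": [0,0,0.003],"twist": [0,0,0],"jaw": 0}]}}

```text
clock: 4.32
tcp_pos: [0.6676, -0.0578, 0.152]
orientation: [0.001, 0.612, 0.791, 0.001]
wrist_force: [-5.8, 0.8, 11.5]
finger_gap: -0.0001
```

>>> {"api": "servo_tool", "payload": {"targets": [{"xyz": [0,0,0.001],"twist": [0,0,0],"jaw": 0},{"xyz": [0,0,0.002],"twist": [0,0,0],"jaw": 0},{"xyz": [0,0,0.002],"twist": [0,0,0],"jaw": 0},{"xyz": [0,0,0.002],"twist": [0,0,0],"jaw": 0}]}}

```text
clock: 4.65
tcp_pos: [0.6676, -0.0578, 0.152]
orientation: [0.001, 0.612, 0.791, 0.001]
wrist_force: [-8.9, 2.1, 20.2]
finger_gap: -0.0002
```

```bash
python3 - <<'E'
from h import *
c=cam("side"); cv2.imwrite("pics/s2.png",c["color"][:,:,::-1]); w=cloud(c)
C=np.array([.677,-.058]);ex=np.array([.968,.252]);ey=np.array([-.252,.968])
a=(w[...,:2]-C)@ex; b=(w[...,:2]-C)@ey
for lo,hi in((-.09,-.06),(-.06,-.02),(.03,.09)):
    m=(a>lo)&(a<hi)&(abs(b)>.06)&(abs(b)<.14); print(lo,hi,np.nanmedian(w[m][:,2]),m.sum())
E
```

```text
-0.09 -0.06 0.15176050815626363 737
-0.06 -0.02 0.152936975338954 893
0.03 0.09 0.15239524118516734 869
```

View pics/s2.png

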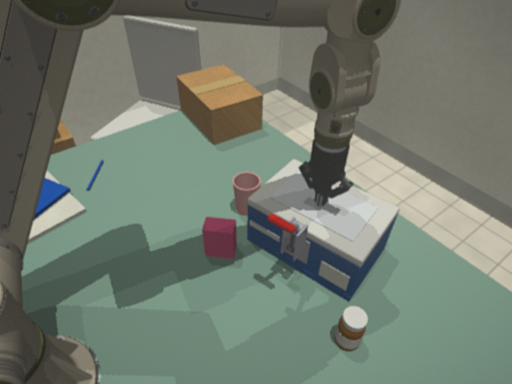

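Lid is level at about 152 mm from front to back, so it is shut, and the catch is still open with its bar at (282,222). Next: lift, move out in front of the bar, and lower.

>>> {"api": "servo_tool", "payload": {"targets": [{"xyz": [0,0,-0.02],"twist": [0,0,0],"jaw": 0},{"xyz": [0,0,-0.06],"twist": [0,0,0],"jaw": 0},{"xyz": [0,0,-0.1],"twist": [0,0,0],"jaw": 0},{"xyz": [0,0,-0.14],"twist": [0,0,0],"jaw": 0},{"xyz": [0,0,-0.18],"twist": [0,0,0],"jaw": 0},{"xyz": [0,-0.02,-0.2],"twist": [0,0,0],"jaw": 0},{"xyz": [0,-0.06,-0.2],"twist": [0,0,0],"jaw": 0},{"xyz": [0,-0.1,-0.2],"twist": [0,0,0],"jaw": 0},{"xyz": [0,-0.14,-0.2],"twist": [0,0,0],"jaw": 0},{"xyz": [0,-0.18,-0.2],"twist": [0,0,0],"jaw": 0},{"xyz": [0,-0.21,-0.2],"twist": [0,0,0],"jaw": 0},{"xyz": [0,-0.225,-0.2],"twist": [0,0,0],"jaw": 0}]}}

```text
clock: 5.7
tcp_pos: [0.4471, -0.1152, 0.3487]
orientation: [0.001, 0.612, 0.791, -0.0]
wrist_force: [0.0, -0.4, 0.3]
finger_gap: 0.0002
```

>>> {"api": "servo_tool", "payload": {"targets": [{"xyz": [0,0,0.03],"twist": [0,0,0],"jaw": 0},{"xyz": [0,0,0.06],"twist": [0,0,0],"jaw": 0},{"xyz": [0,0,0.09],"twist": [0,0,0],"jaw": 0},{"xyz": [0,0,0.115],"twist": [0,0,0],"jaw": 0},{"xyz": [0,0,0.124],"twist": [0,0,0],"jaw": 0},{"xyz": [0,0,0.124],"twist": [0,0,0],"jaw": 0},{"xyz": [0,0,0.124],"twist": [0,0,0],"jaw": 0}]}}

```text
clock: 6.28
tcp_pos: [0.4501, -0.1148, 0.2248]
orientation: [0.0, 0.612, 0.791, 0.0]
wrist_force: [-0.9, -0.6, -0.2]
finger_gap: 0.0003
```

```bash
python3 - <<'E'
from h import *
c=cam("side"); t=cam("top"); cv2.imwrite("pics/s3.png",np.hstack([cv2.resize(x["color"][130:300,a:a+170,::-1],None,fx=2.3,fy=2.3) for x,a in((c,200),(t,230))]))
s=env.get_state(); p=s["tcp_pos"]; d=p[:2]-[.677,-.058]; print(p,d@[.968,.252],d@[-.252,.968],s["wrist_force"])
E
```

```text
[ 0.45087881 -0.11513414  0.22595557] -0.23328311258132306 0.0016766912178038257 [0.30702448 0.1557484  0.90211993]
```

View pics/s3.png

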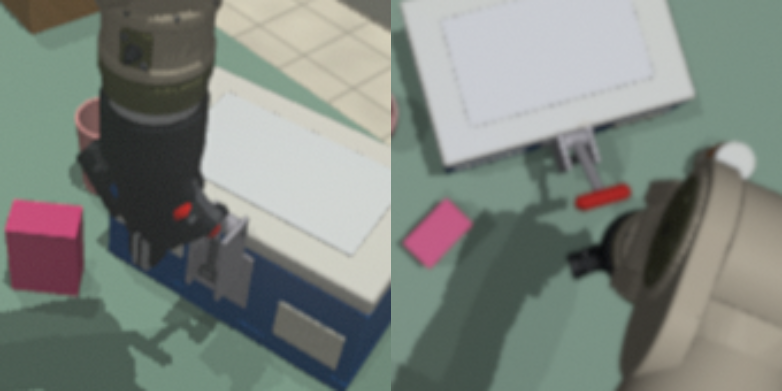

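Tip is 43 mm in front of the bar, centred to 2 mm, in free air. The bar is open and untouched. Lower 6 mm and push along the arc.

>>> {"api": "servo_tool", "payload": {"targets": [{"xyz": [0,0,0.006],"twist": [0,0,0],"jaw": 0},{"xyz": [0,0.015,0.006],"twist": [0,0,0],"jaw": 0},{"xyz": [0,0.028,0.006],"twist": [0,0,0],"jaw": 0},{"xyz": [0,0.036,0.004],"twist": [0,0,0],"jaw": 0},{"xyz": [0,0.044,0.001],"twist": [0,0,0],"jaw": 0},{"xyz": [0,0.052,-0.003],"twist": [0,0,0],"jaw": 0},{"xyz": [0,0.06,-0.006],"twist": [0,0,0],"jaw": 0},{"xyz": [0,0.068,-0.009],"twist": [0,0,0],"jaw": 0}]}}

```text
clock: 7.05
tcp_pos: [0.513, -0.0984, 0.2352]
orientation: [-0.001, 0.612, 0.791, -0.002]
wrist_force: [-8.5, -2.8, 8.0]
finger_gap: 0.0
```

>>> {"api": "servo_tool", "payload": {"targets": [{"xyz": [0,0.01,-0.003],"twist": [0,0,0],"jaw": 0},{"xyz": [0,0.02,-0.005],"twist": [0,0,0],"jaw": 0},{"xyz": [0,0.03,-0.007],"twist": [0,0,0],"jaw": 0},{"xyz": [0,0.04,-0.008],"twist": [0,0,0],"jaw": 0},{"xyz": [0,0.05,-0.008],"twist": [0,0,0],"jaw": 0},{"xyz": [0,0.06,-0.008],"twist": [0,0,0],"jaw": 0},{"xyz": [0,0.07,-0.008],"twist": [0,0,0],"jaw": 0},{"xyz": [0,0.08,-0.008],"twist": [0,0,0],"jaw": 0},{"xyz": [0,0.09,-0.008],"twist": [0,0,0],"jaw": 0},{"xyz": [0,0.09,-0.008],"twist": [0,0,0],"jaw": 0}]}}

```text
clock: 7.88
tcp_pos: [0.6044, -0.0744, 0.241]
orientation: [0.0, 0.611, 0.791, 0.0]
wrist_force: [0.3, 0.7, -0.0]
finger_gap: 0.0003
```

```bash
python3 - <<'E'
from h import *
c=cam("side"); cv2.imwrite("pics/s4.png",cv2.resize(c["color"][130:300,200:420,::-1],None,fx=3,fy=3))
s=env.get_state(); p=s["tcp_pos"]; d=p[:2]-[.677,-.058]; print(p,d@[.968,.252],d@[-.252,.968],s["wrist_force"])
E
```

```text
[ 0.60343383 -0.0745735   0.24099809] -0.07538857457273199 0.0024955229690567567 [-0.63578137  0.2643697  -0.55769426]
```

View pics/s4.png

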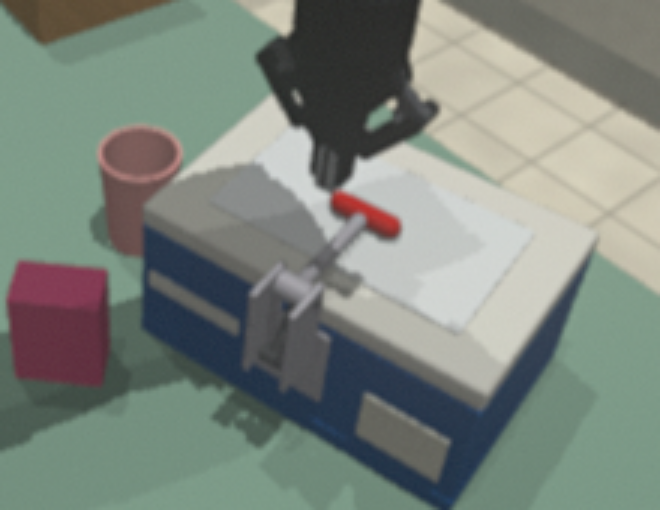

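The catch lies flat on the lid, with the bar at about (365,215) in the crop and clear of the fingertips. Retreat upward, then check.

>>> {"api": "servo_tool", "payload": {"targets": [{"xyz": [0,0,-0.03],"twist": [0,0,0],"jaw": 0},{"xyz": [0,0,-0.06],"twist": [0,0,0],"jaw": 0},{"xyz": [0,0,-0.09],"twist": [0,0,0],"jaw": 0},{"xyz": [0,-0.04,-0.11],"twist": [0,0,0],"jaw": 0},{"xyz": [0,-0.08,-0.12],"twist": [0,0,0],"jaw": 0},{"xyz": [0,-0.12,-0.12],"twist": [0,0,0],"jaw": 0},{"xyz": [0,-0.15,-0.12],"twist": [0,0,0],"jaw": 0},{"xyz": [0,-0.15,-0.12],"twist": [0,0,0],"jaw": 0},{"xyz": [0,-0.15,-0.12],"twist": [0,0,0],"jaw": 0},{"xyz": [0,-0.15,-0.12],"twist": [0,0,0],"jaw": 0}]}}

```text
clock: 8.77
tcp_pos: [0.4575, -0.1128, 0.3617]
orientation: [0.001, 0.612, 0.791, 0.0]
wrist_force: [-0.2, -0.7, 0.5]
finger_gap: -0.0002
```

```bash
python3 - <<'E'
from h import *
w0=np.load("side0.npy"); c=cam("side"); cv2.imwrite("pics/s5.png",c["color"][:,:,::-1]); w=cloud(c)
C=np.array([.677,-.058]);ex=np.array([.968,.252]);ey=np.array([-.252,.968])
def ab(p): return ((p[...,:2]-C)@ex,(p[...,:2]-C)@ey)
a,b=ab(w); m=(a>-.09)&(a<-.06)&(abs(b)>.06)&(abs(b)<.14); print("lid front z",np.nanmedian(w[m][:,2]))
hsv=cv2.cvtColor(c["color"],cv2.COLOR_RGB2HSV).astype(int); h,s,v=np.moveaxis(hsv,-1,0)
r=((h<6)|(h>174))&(s>190)&(v>100)&(abs(a)<.2)&(abs(b)<.06)&(w[...,2]>.15); p=w[r]; print("bar",r.sum(),[np.median(x) for x in ab(p)],np.percentile(p[:,2],[5,50,95]))
for n,(x,y) in dict(pills=(.543,-.279),carton=(.467,.072),tumbler=(.621,.165)).items():
    for k in(w0,w):
        m=(np.hypot(k[...,0]-x,k[...,1]-y)<.08)&(k[...,2]>.03)&(k[...,2]<.11)&(ab(k)[0]<-.0)&((abs(ab(k)[1])>.16)|(ab(k)[0]<-.14)); print(n,m.sum(),k[m].mean(0).round(4))
print(env.get_state()["wrist_force"],env.get_state()["clock"])
E
```

```text
lid front z 0.15161147399855024
  return _methods._mean(a, axis=axis, dtype=dtype,
  ret = ret.dtype.type(ret / rcount)
Traceback (most recent call last):
IndexError: index -1 is out of bounds for axis 0 with size 0
```

View pics/s5.png

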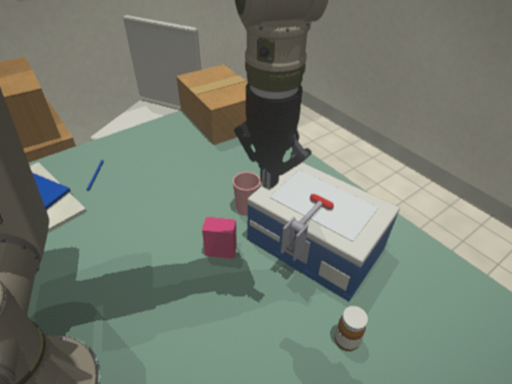

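The lid is shut and the bar lies on it at (321,201). Jar (351,328), carton (220,238) and tumbler (247,190) are at their starting pixels. I'll measure the bar height, since my mask found no pixels.

```bash
python3 - <<'E'
from h import *
C=np.array([.677,-.058]);ex=np.array([.968,.252]);ey=np.array([-.252,.968])
c=cam("side"); w=cloud(c); i=c["color"].astype(int); v,u=np.indices(i.shape[:2])
r=(i[...,0]-np.maximum(i[...,1],i[...,2])>60)&(abs(u-321)<18)&(abs(v-201)<14); p=w[r]; d=p[:,:2]-C
print("bar",r.sum(),np.median(d@ex),np.median(d@ey),np.percentile(p[:,2],[10,50,90]))
c0=cv2.imread("pics/side0.png")[:,:,::-1].astype(int)
for n,(x,y,s) in dict(pills=(351,328,28),carton=(220,238,26),tumbler=(247,193,10)).items():
    f=lambda k:cv2.cvtColor(k[y-s:y+s,x-s:x+s].astype(np.uint8),cv2.COLOR_RGB2GRAY).astype(np.float32)
    print(n,cv2.phaseCorrelate(f(c0),f(i)))
E
```

```text
bar 126 -0.011050806314982387 -0.00392922087580133 [0.16672283 0.17007085 0.17222282]
pills ((0.06530395058717886, 0.05598803081560888), 0.9769378397199843)
carton ((-0.21183831221626193, -0.32559379122342946), 0.6443520831800128)
tumbler ((-61.12194697581957, -15.085500005956611), -0.014309247732162475)
```

```bash
python3 -c "
from h import *
print(env.hand_in())"
```

```text
the job is handed in; nothing more can be done
None
```

The lid is shut, the catch is locked flat on it, and the job is handed in at about 9 s of the 48 s allowed; the hand-in reports no verdict. I pushed the lid down with closed fingers to about 20 N at z = 0.152 m. Then I pushed the red bar over its dead point from the front, and it snapped down clear of the fingers. The hand was then raised about 0.36 m above the table, in front of the box.

**Last checks:**
- **Lid:** its front edge measures 0.1516 m, against 0.152 m when shut.
- **Catch:** the top of the bar is at 0.172 m and it lies about 100 mm behind the pivot, which is the locked, level position.
- **Hand:** the wrist force after retreating was about zero.
- **Jar and carton:** image matching shows them moved by less than 0.4 pixel. The carton match was weaker, as the light on it had changed.
- **Tumbler:** its image match failed (no valid correlation). By eye it stands upright in its starting place, and nothing went near it.

My first check of the bar's height failed because the colour mask found no pixels; the figure above is from a second mask that worked.

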